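Run the fingertips along a row of caps to seat them

TASK

Five white caps stand proud in the curved blue rail. Run your fingertips gently along the row in one unbroken pass, starting at the end marked by the green dot and finishing at the end with the red dot, staying down at the row between caps, so that each cap in turn is pressed home, level with the rail's top. Only press: do not lift or shove the rail, leave the things around it where they are, and finish with the hand clear.

Things in the scene. Friction and masses are not known exactly. Their poses are not given: they have to be found in the camera images.
- rail: curved blue rail of five joined round bosses 45 mm across, 2 kg, standing free on the bench (z = 0); flat top 20 mm above its underside; a 6 mm high foot plate at each end. Origin: centre of the underside of the middle boss; z up. Boss centres (arc radius 150 mm) at x, y in mm: cap_1 (-21, 76.5), cap_2 (-5.3, 39.6), cap_3 (0, 0), cap_4 (-5.3, -39.6), cap_5 (-21, -76.5)
- cap_1_top (a point): centre of the flat tip (10 mm across) of white cap 1 of 5 in order along the rail from its +y end; the point moves with the cap. Cap: 36 mm across, sides sloping at 35 degrees, tip up to 9 mm above the rail's top at the start, lower when pressed
- cap_2_top (a point): centre of the flat tip (10 mm across) of white cap 2 of 5 in order along the rail from its +y end; the point moves with the cap. Cap: 36 mm across, sides sloping at 35 degrees, tip up to 9 mm above the rail's top at the start, lower when pressed
- cap_3_top (a point): centre of the flat tip (10 mm across) of white cap 3 of 5 in order along the rail from its +y end; the point moves with the cap. Cap: 36 mm across, sides sloping at 35 degrees, tip up to 9 mm above the rail's top at the start, lower when pressed
- cap_4_top (a point): centre of the flat tip (10 mm across) of white cap 4 of 5 in order along the rail from its +y end; the point moves with the cap. Cap: 36 mm across, sides sloping at 35 degrees, tip up to 9 mm above the rail's top at the start, lower when pressed
- cap_5_top (a point): centre of the flat tip (10 mm across) of white cap 5 of 5 in order along the rail from its +y end; the point moves with the cap. Cap: 36 mm across, sides sloping at 35 degrees, tip up to 9 mm above the rail's top at the start, lower when pressed
- cap_1 (a joint): how far cap 1 is pressed down (m): 0 = stands 9 mm proud (start 0 to 0.0015), 0.009 = tip level with the rail's top, stop at 0.0105. A stiff fit: moves at about 3 N and stays where it is left; a fingertip moving sideways onto its sloping side also pushes it down
- cap_2 (a joint): how far cap 2 is pressed down (m): 0 = stands 9 mm proud (start 0 to 0.0015), 0.009 = tip level with the rail's top, stop at 0.0105. A stiff fit: moves at about 3 N and stays where it is left; a fingertip moving sideways onto its sloping side also pushes it down
- cap_3 (a joint): how far cap 3 is pressed down (m): 0 = stands 9 mm proud (start 0 to 0.0015), 0.009 = tip level with the rail's top, stop at 0.0105. A stiff fit: moves at about 3 N and stays where it is left; a fingertip moving sideways onto its sloping side also pushes it down
- cap_4 (a joint): how far cap 4 is pressed down (m): 0 = stands 9 mm proud (start 0 to 0.0015), 0.009 = tip level with the rail's top, stop at 0.0105. A stiff fit: moves at about 3 N and stays where it is left; a fingertip moving sideways onto its sloping side also pushes it down
- cap_5 (a joint): how far cap 5 is pressed down (m): 0 = stands 9 mm proud (start 0 to 0.0015), 0.009 = tip level with the rail's top, stop at 0.0105. A stiff fit: moves at about 3 N and stays where it is left; a fingertip moving sideways onto its sloping side also pushes it down
- green_dot: green disc 26 mm across, 1.5 mm thick, fixed to the bench just beyond the end of the rail where the pass starts (either end of the rail); origin: centre of its underside
- red_dot: red disc of the same size, fixed just beyond the end of the rail where the pass finishes; origin: centre of its underside
- lens_cell_2: white ribbed round lens cell, 34 mm across, 20 mm high, standing loose on the left of the rail, its outer side; origin: centre of its underside
- lens_cell_3: white ribbed round lens cell like the other, also loose on the left of the rail, its outer side; origin: centre of its underside
- cartridge_1: black film cartridge, two rolls joined by a web, 23 x 74 x 30 mm high, loose on the right of the rail, its hollow side; origin: centre of its underside
- loupe: black round loupe, 39 mm across, 35 mm high, loose, well to the right of the holding jig; origin: centre of its underside
- red_pencil: red pencil, 130 x 8 x 7 mm, loose in front of the holding jig; origin: centre of its underside

How it is judged:
By the outcome, as a careful person would: the job done as asked, in the order asked, and still so for the second after the job is handed in, with the robot touching nothing.
It also fails if it takes over 38 s, if anything falls off the work surface, if the arm or the gripper's body presses on something with over 40 N, if the wrist force passes 120 N, or if a joint passes its speed limit or range.

ROBOT

A 6-joint arm with a two-finger parallel gripper is mounted at the origin on a cart in front of the work surface, level with it; the furniture and walls round the work are solid. World frame = base frame: x ahead of the robot, y to its left, z up, the work surface at z = 0. Lengths are in mm, angles in rad, forces in N, time in s.
With the tool pointing down it reaches from about 275 to 750 mm from the base axis. Payload 10.2 kg.
Tool frame: the origin (TCP) lies between the finger pads, 19 mm behind the fingertips; this is the grasp point; z points along the fingers, y is the line along which they close (so a half turn about z gives the same grasp; the last joint's range is limited). The gripper opens to 85 mm and grips with 20 to 120 N. Pads are 22 mm wide; open, the fingers measure 114 mm over their backs; the gripper's body (76 mm by 85 mm) begins 54 mm behind the grasp point. The pads swing forward as they close: fully open they stand 13 mm farther back than shut.
Start: joints at [0.904, 0.313, 1.498, -0, 1.331, -0.223], TCP at [225.435, 474.142, 249.994] pointing down, gripper open.
Joint ranges: [-2.94, 2.94], [-0.97, 2.17], [0.19, 2.56], [-1.23, 4.37], [0.02, 3.11], [-2.88, 2.88]. Speed limits (rad/s): [2.39, 2.39, 3.01, 3.14, 3.14, 3.14].

INTERFACE

Orientations are given as a unit quaternion [w, x, y, z].
In Python, from rig import sense, capture, finish_job gives the robot as it stands. The module is installed in compiled form; this text tells all that it offers.
- The arm moves only by the tool move_arm, never from a script. Its argument "moves" is a list of rows, each an object with "turn": the turn, a rotation vector about the tool's x, y, z in rad, a list of three; "translation": the shift along the tool's x, y, z in mm, a list of three; "hand": the opening, from 0 (shut) to 1 (fully open). In form: [{"turn": [wx, wy, wz], "translation": [x, y, z], "hand": hand}, ...]. A call has 1 to 10 rows; each row shifts and turns the commanded pose from where the row before left it, along the tool's axes as they then stand; what a row does not reach is not made up. A row lasts 1/12 s, in which the tool goes at most 41.7 mm and 7.16 degrees, less where a joint would pass 70% of its speed; a pose out of reach is approached as far as the arm can. A call with a gripper value outside its range is refused whole. The fingers move at their own pace and stop on an object; "grip_force" is the grip in N (left out, the last holds). Time passes only in rows, so rows that do not move let the fingers close. It gives the time, the measured TCP pose, the force, the opening and the grip force at its end, in the units of the state.
- sense(): the state, without advancing time (a new reading comes with each control period).
- capture(name): name is "side" or "top"; returns a dict with "image" (480x640x3 uint8, blue, green, red), "z_map" (480x640 float32, mm along the optical axis (not along the pixel's ray), 0 where there is no reading), "vertical_fov" (degrees; the focal length in pixels is half the picture's height over the tangent of half this angle, whatever the lens; pixels are square), "cx", "cy" (the principal point, pixels), "R" (3x3) and "t" (3): a world point X has camera coordinates R X + t. Camera axes: x right, y down, z forward; pixel columns grow to the right and rows downward; lengths in mm; the calibration is good to about 2 mm. A picture is of the moment at which its call begins.
- finish_job(): hands the job in; it is judged then, once.
The state is a dict: "time_s": time; "joints": joint angles; "dq": joint speeds; "tau": joint torques, N m; "eef_pos": TCP position; "ee_rot": TCP orientation; "force": force on the tool from outside, world axes, zero at the start; "wrist_torque": the same for the moment, N m; "grip_width": opening from 0.0 (shut) to 1.0 (fully open); "grip_force": force on a finger pad.
Only numpy, scipy, OpenCV 4.12 (cv2) and the standard library are available. Lean on these libraries where they do the work, as an engineer would, in place of code of your own. Each camera call takes 0.05 s, during which the arm holds its last target. There are 200 camera calls.

## Working session

There is one attempt and no reset: what is moved stays moved. The work goes in short steps, Python scripts to look and compute and a tool call to move; the robot and the scene stay as the last step left them, time stands still between calls to the robot, and variables do not carry over. Pictures are saved under pics/ and viewed, at most 10 in all, crops included, and the job is handed in when it is done.

Besides the shell and the picture viewer there is one more tool, called after "Request:" in YAML: its name, and indented under it one key for each argument. move_arm: Moves the arm, as the interface text tells. Its arguments: {"type":"object","properties":{"moves":{"type":"array","items":{"type":"object","properties":{"turn":{"type":"array","items":{"type":"number"}},"translation":{"type":"array","items":{"type":"number"}},"hand":{"type":"number"}}}},"grip_force":{"type":"number"}},"required":["moves"]}

```bash
mkdir -p pics
python3 - <<'E'
from rig import sense,capture
import cv2,numpy as np,pickle
s=sense();print(s)
for n in("top","side"):
    c=capture(n);pickle.dump(c,open(n+'.pkl','wb'));cv2.imwrite(f'pics/{n}0.png',c['image']);print(n,c['vertical_fov'],c['cx'],c['cy'],c['R'],c['t'])
E
```

```text
{'time_s': 0.0, 'joints': array([ 9.03599110e-01,  3.13456713e-01,  1.49844695e+00, -2.38492277e-05,
        1.33096591e+00, -2.23413320e-01]), 'dq': array([-0.00017881,  0.00126552,  0.00104152, -0.00015748,  0.00019685,
        0.00178615]), 'tau': array([ 2.81576858e-04, -4.12270045e+01, -2.59741974e+01, -1.65814808e-04,
        4.11391142e-03, -1.99728157e-05]), 'eef_pos': array([225.29040234, 473.94918691, 249.4279015 ]), 'ee_rot': array([-2.64554147e-04,  2.20072764e-01,  9.75483250e-01, -5.81185765e-04]), 'force': array([ 0.15720302,  0.06386874, -0.71302401]), 'wrist_torque': array([ 0.07049678, -0.00894578, -0.00421885]), 'grip_force': 0.0, 'grip_width': 0.9968741935867177}
top 48.38780497871337 305.3057755438359 233.93426620106533 [[-0.00779913 -0.99988961  0.01264656]
 [-0.98756843  0.00571621 -0.15708574]
 [ 0.15699611 -0.01371448 -0.98750399]] [ -28.55172069  535.44352748 1220.84853594]
side 45.73935096499795 313.40097600597875 237.09691670025737 [[-0.97119199 -0.23763739 -0.0177369 ]
 [-0.11731873  0.54159584 -0.83241231]
 [ 0.20741852 -0.8063513  -0.55387286]] [ 505.28874738  134.06271607 1228.79449147]
```

View pics/top0.png

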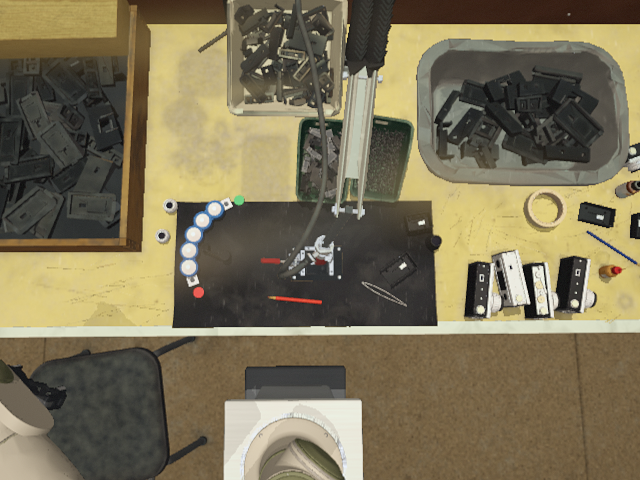

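View pics/side0.png

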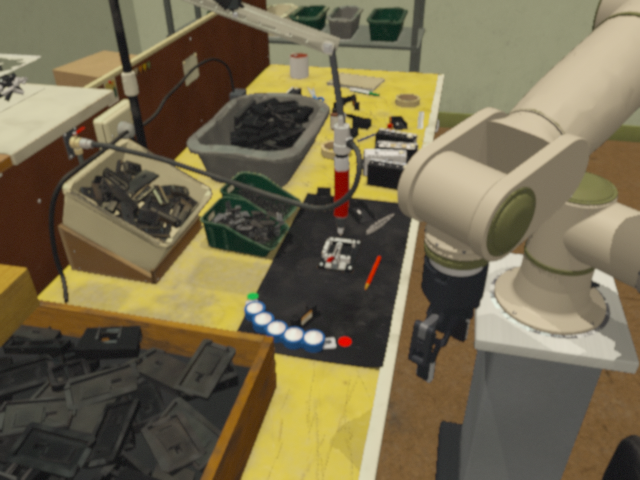

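The top view shows the rail's five caps from about (215,209) to (189,268), with the green dot at (239,201) and the red dot at (198,293). The side view shows the same row from (254,309) to (313,338), with the dots at (252,297) and (345,342). Next I measure these.

```bash
cat > h.py <<'E'
import numpy as np,cv2
def ray(c,u,v):
    f=240/np.tan(np.radians(c['vertical_fov']/2));R=np.array(c['R']);t=np.array(c['t'])
    return -R.T@t, R.T@np.array([(u-c['cx'])/f,(v-c['cy'])/f,1.])
def plane(c,u,v,z):
    o,d=ray(c,u,v);return o+d*(z-o[2])/d[2]
def tri(c1,p1,c2,p2):
    o1,d1=ray(c1,*p1);o2,d2=ray(c2,*p2)
    s=np.linalg.lstsq(np.c_[d1,-d2],o2-o1,rcond=None)[0]
    a,b=o1+d1*s[0],o2+d2*s[1];return (a+b)/2,np.linalg.norm(a-b)
def blobs(m,lo=15):
    n,l,st,ce=cv2.connectedComponentsWithStats(m.astype(np.uint8),connectivity=4)
    return [(st[i,4],ce[i]) for i in range(1,n) if st[i,4]>=lo]
E
python3 - <<'E'
import pickle;from h import *
box={'top':(150,190,260,305),'side':(235,285,365,360)}
big=[]
for n,(a,b,c_,d) in box.items():
    c=pickle.load(open(n+'.pkl','rb'));im=c['image'].astype(int);B,G,R=im[...,0],im[...,1],im[...,2]
    roi=np.zeros(B.shape,bool);roi[b:d,a:c_]=1
    for k,m,z in(('white',(np.minimum(np.minimum(B,G),R)>185),25),('blue',(B>R+50)&(B>G+15),20),('green',(G>R+60)&(G>B+30),1.5),('red',(R>G+80)&(R>B+80),1.5)):
        for ar,p in blobs(m&roi):
            u,v=p;print(n,k,ar,p.round(1),plane(c,u,v,z).round(1),'depth',c['z_map'][int(round(v)),int(round(u))])
    cr=c['image'][b:d,a:c_];big.append(cv2.resize(cr,(390,390*cr.shape[0]//cr.shape[1]),interpolation=cv2.INTER_NEAREST))
    # rail-top height by depth
h=max(x.shape[0] for x in big)
cv2.imwrite('pics/crop.png',np.hstack([cv2.copyMakeBorder(x,0,h-x.shape[0],0,0,0) for x in big]))
E
```

```text
top white 65 [226.6 202.9] [615.1 157.   25. ] depth 1307.6462
top white 16 [166.5 200.8] [621.1 302.   25. ] depth 1301.6837
top white 15 [173.1 203.3] [614.6 286.   25. ] depth 1301.1564
top white 129 [214.1 208.6] [601.2 187.1  25. ] depth 1285.6113
top white 17 [164.9 206.9] [606.  305.3  25. ] depth 1295.8083
top white 139 [202.1 219.9] [573.5 215.3  25. ] depth 1278.0558
top white 158 [193.5 234.1] [539.1 235.   25. ] depth 1273.3352
top white 18 [156.9 236.6] [533.7 322.   25. ] depth 1286.6443
top white 158 [188.6 250.1] [500.8 245.8  25. ] depth 1265.48
top white 169 [188.4 266.9] [460.6 245.1  25. ] depth 1264.77
top white 60 [192.7 281.1] [426.9 234.   25. ] depth 1277.563
top blue 336 [202.8 223.7] [565.2 214.3  20. ] depth 1283.3815
top blue 72 [189.5 262.8] [470.8 243.7  20. ] depth 1264.8462
top green 77 [238.6 200. ] [627.3 131.    1.5] depth 1314.4031
top red 98 [198.1 291.9] [402.6 225.1   1.5] depth 1281.6515
side white 106 [253.9 307.5] [600.4 191.7  25. ] depth 1182.8116
side white 117 [262.4 318.5] [572.6 220.5  25. ] depth 1149.0088
side white 140 [275.7 327.8] [538.1 240.7  25. ] depth 1127.2512
side white 148 [293.1 334.2] [499.6 250.8  25. ] depth 1114.6013
side white 161 [312.8 337.3] [459.7 250.8  25. ] depth 1103.9724
side blue 39 [262.7 307. ] [585.2 180.7  20. ] depth 1194.3651
side blue 613 [284.9 336. ] [515.5 254.1  20. ] depth 1119.683
side blue 27 [271.6 316.3] [558.3 204.6  20. ] depth 1167.2672
side blue 18 [285.7 325.8] [522.  225.7  20. ] depth 1145.1208
side green 63 [252.6 295.7] [626.6 129.    1.5] depth 1253.891
side red 126 [344.5 341. ] [402.  223.3   1.5] depth 1132.4778
```

View pics/crop.png

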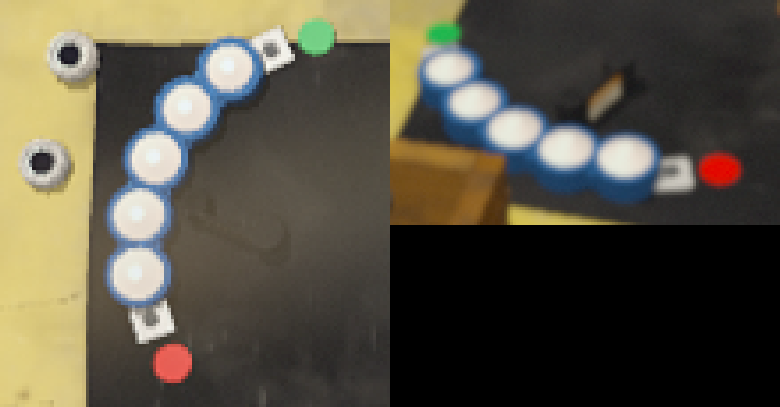

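The crop confirms the order. The green end is the far end (cap_5) and the red end is the near end (cap_1). One cartridge sits on the hollow side. Next I fit the rail pose.

Run:
```python
import pickle;from h import *
T,S=[pickle.load(open(n+'.pkl','rb')) for n in('top','side')]
tp=[(214.1,208.6),(202.1,219.9),(193.5,234.1),(188.6,250.1),(188.4,266.9)]
sp=[(253.9,307.5),(262.4,318.5),(275.7,327.8),(293.1,334.2),(312.8,337.3)]
M=np.array([(-21,-76.5),(-5.3,-39.6),(0,0),(-5.3,39.6),(-21,76.5)])
X=[tri(T,a,S,b) for a,b in zip(tp,sp)]
for p,e in X: print(p.round(1),round(e,1))
for nm,P in(('top24',np.array([plane(T,*a,24)[:2] for a in tp])),('side24',np.array([plane(S,*a,24)[:2] for a in sp])),('tri',np.array([p[:2] for p,e in X]))):
    m,q=M.mean(0),P.mean(0);U,s,V=np.linalg.svd((P-q).T@(M-m));D=np.diag([1,np.linalg.det(U@V)]);R=U@D@V
    F=(M-m)@R.T+q;print(nm,'yaw',np.arctan2(R[1,0],R[0,0]),F.round(1).tolist(),'res',(P-F).round(1).tolist())
print('table z check top', [round(float((np.array(T['R']).T@(np.array([(u-T['cx'])/ (240/np.tan(np.radians(T['vertical_fov']/2)))*T['z_map'][v,u],(v-T['cy'])/(240/np.tan(np.radians(T['vertical_fov']/2)))*T['z_map'][v,u],T['z_map'][v,u]])-np.array(T['t'])))[2]),1) for u,v in((230,240),(225,260),(214,209),(188,267),(130,240),(140,150),(240,230))])
```

```text
[602.  187.6  21.3] 0.3
[574.3 216.   20.9] 0.1
[539.9 235.9  20.3] 0.0
[501.  246.5  20.7] 0.4
[461.  246.   20.3] 0.1
top24 yaw 1.1778732179161664 [[601.8, 186.8], [573.8, 215.4], [539.2, 235.5], [500.6, 245.8], [460.5, 245.4]] res [[-0.5, 0.4], [0.0, -0.0], [0.1, -0.3], [0.2, 0.1], [0.2, -0.1]]
side24 yaw 1.1741088408078304 [[601.0, 190.6], [573.0, 219.3], [538.5, 239.5], [499.9, 249.9], [459.8, 249.7]] res [[0.0, -0.0], [0.0, -0.1], [0.0, 0.2], [-0.2, -0.1], [0.1, 0.0]]
tri yaw 1.1774883667902292 [[602.3, 187.4], [574.2, 216.1], [539.7, 236.1], [501.1, 246.4], [461.0, 246.1]] res [[-0.3, 0.2], [0.1, -0.1], [0.2, -0.2], [-0.1, 0.1], [-0.0, -0.0]]
table z check top [-0.5, 12.7, 27.2, 25.3, 93.1, 47.1, -3.1]
```

Run:
```python
import pickle;from h import *
T=pickle.load(open('top.pkl','rb'));f=240/np.tan(np.radians(T['vertical_fov']/2))
for v in(20,80,120,150,180,210,230,250,265,275):
    w=T['z_map'][v,270:332];u=270+int(np.argmin(np.where(w>0,w,9e9)));z=T['z_map'][v,u]
    print(v,u,(np.array(T['R']).T@(np.array([(u-T['cx'])/f*z,(v-T['cy'])/f*z,z])-np.array(T['t']))).round())
```

```text
20 303 [956. -28. 254.]
80 316 [842. -55. 212.]
120 323 [764. -71. 182.]
150 325 [702. -75. 163.]
180 325 [638. -75. 150.]
210 316 [573. -55. 141.]
230 331 [484. -70. 405.]
250 328 [459. -69. 339.]
265 304 [434. -26. 314.]
275 291 [417.  -1. 300.]
```

Request:
move_arm:
  moves:
    - {"turn": [0,0,0],"translation": [-20,-4,0],"hand": 0}
    - {"turn": [0,0,0],"translation": [-38,-8,0],"hand": 0}
    - {"turn": [0,0,0],"translation": [-38,-8,0],"hand": 0}
    - {"turn": [0,0,0],"translation": [-38,-8,0],"hand": 0}
    - {"turn": [0,0,0],"translation": [-38,-8,0],"hand": 0}
    - {"turn": [0,0,0],"translation": [-38,-8,0],"hand": 0}
    - {"turn": [0,0,0],"translation": [-38,-8,0],"hand": 0}
    - {"turn": [0,0,0],"translation": [-38,-8,0],"hand": 0}
    - {"turn": [0,0,0],"translation": [-38,-8,0],"hand": 0}
    - {"turn": [0,0,0],"translation": [-38,-8,0],"hand": 0}
  grip_force: 30

```text
time_s: 0.93
eef_pos: [520.9, 248.5, 249.7]
ee_rot: [-0.0, 0.22, 0.975, -0.0]
force: [-0.1, 1.2, 0.1]
grip_width: 0.001
grip_force: 0.0
```

Request:
move_arm:
  moves:
    - {"turn": [0,0,0],"translation": [-34,-7,10],"hand": 0}
    - {"turn": [0,0,0],"translation": [-34,-7,20],"hand": 0}
    - {"turn": [0,0,0],"translation": [-33,-7,20],"hand": 0}
    - {"turn": [0,0,0],"translation": [0,0,30],"hand": 0}
    - {"turn": [0,0,0],"translation": [0,0,35],"hand": 0}
    - {"turn": [0,0,0],"translation": [0,0,30],"hand": 0}
    - {"turn": [0,0,0],"translation": [0,0,20],"hand": 0}
    - {"turn": [0,0,0],"translation": [0,0,10],"hand": 0}
    - {"turn": [0,0,0],"translation": [0,0,0],"hand": 0}
    - {"turn": [0,0,0],"translation": [0,0,0],"hand": 0}

```text
time_s: 1.77
eef_pos: [602.3, 187.8, 75.7]
ee_rot: [0.0, 0.22, 0.975, 0.0]
force: [0.0, 0.3, 1.1]
grip_width: -0.003
grip_force: 0.0
```

Run:
```python
from rig import *
import cv2,numpy as np
s=sense();print(s['time_s'],s['eef_pos'],s['force'])
a=capture('top')['image'][180:300,150:260];b=capture('side')['image'][230:350,220:350]
cv2.imwrite('pics/c2.png',np.hstack([cv2.resize(a,(390,425)),cv2.resize(b,(410,425))]))
```

```text
1.7667 [602.28176289 187.81485071  75.70400357] [0.01253539 0.34926578 1.06610071]
```

View pics/c2.png

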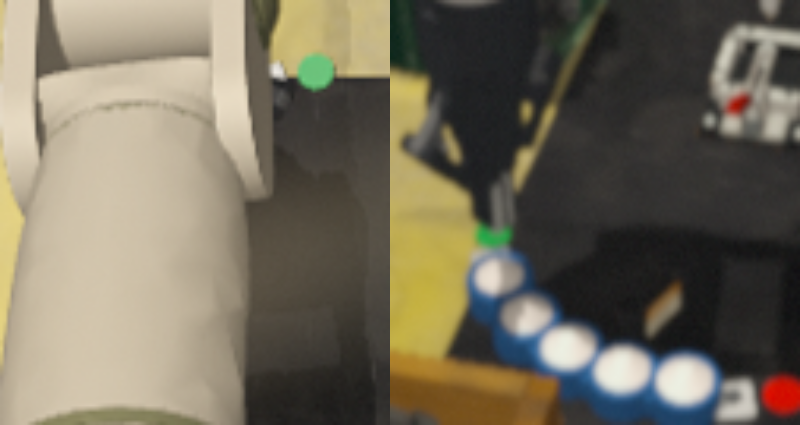

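The hand is over cap 5 with the tip about 28 mm above it: in the left crop the green dot is at (316,72), and in the right crop the tip is near (495,225) above cap 5 at (500,275). I'm descending gently.

Request:
move_arm:
  moves:
    - {"turn": [0,0,0],"translation": [0,0,12],"hand": 0}
    - {"turn": [0,0,0],"translation": [0,0,9],"hand": 0}
    - {"turn": [0,0,0],"translation": [0,0,3],"hand": 0}
    - {"turn": [0,0,0],"translation": [0,0,2],"hand": 0}
    - {"turn": [0,0,0],"translation": [0,0,2],"hand": 0}
    - {"turn": [0,0,0],"translation": [0,0,2],"hand": 0}
    - {"turn": [0,0,0],"translation": [0,0,1],"hand": 0}
    - {"turn": [0,0,0],"translation": [0,0,0],"hand": 0}

```text
time_s: 2.53
eef_pos: [602.0, 187.8, 44.1]
ee_rot: [0.0, 0.22, 0.975, 0.0]
force: [-0.2, 0.6, -0.6]
grip_width: 0.001
grip_force: 0.0
```

Request:
move_arm:
  moves:
    - {"turn": [0,0,0],"translation": [0,0,1],"hand": 0}
    - {"turn": [0,0,0],"translation": [0,0,1],"hand": 0}

```text
time_s: 2.7
eef_pos: [602.1, 187.8, 42.3]
ee_rot: [0.0, 0.22, 0.975, 0.0]
force: [-0.4, -1.0, 1.7]
grip_width: 0.0
grip_force: 1.2
```

Request:
move_arm:
  moves:
    - {"turn": [0,0,0],"translation": [0,0,0.5],"hand": 0}
    - {"turn": [0,0,0],"translation": [0,0,0.5],"hand": 0}

```text
time_s: 2.87
eef_pos: [602.1, 187.8, 41.1]
ee_rot: [0.0, 0.22, 0.975, 0.0]
force: [-0.0, 0.5, 2.3]
grip_width: 0.004
grip_force: 1.2
```

Run:
```python
from rig import *
import cv2,numpy as np
s=sense();print(s['time_s'],s['eef_pos'],s['force'])
b=capture('side')['image'][265:345,230:340]
cv2.imwrite('pics/c3.png',cv2.resize(b,(770,560),interpolation=cv2.INTER_CUBIC))
```

```text
2.8667 [602.0669204  187.76279069  41.12096904] [-0.04007802  0.49280094  2.31427194]
```

View pics/c3.png

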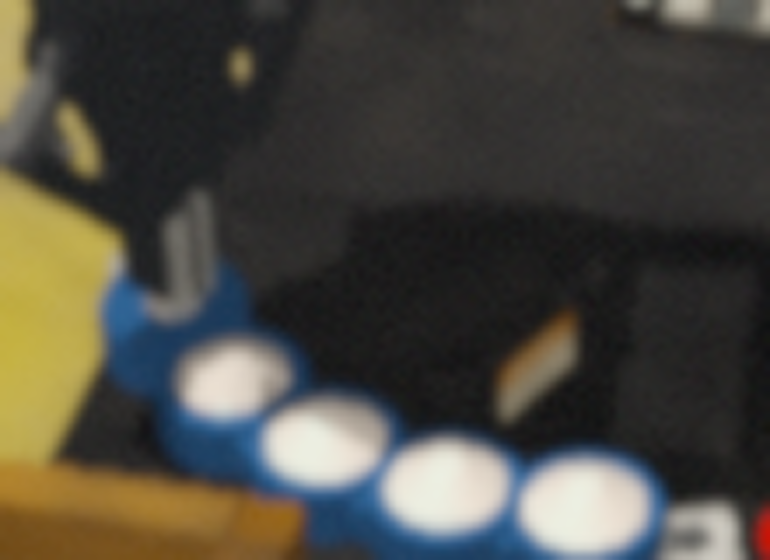

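The tip is centred on cap 5, near (175,310) in the crop, and cap 5 is now mostly sunk. I'm continuing to the level depth.

Request:
move_arm:
  moves:
    - {"turn": [0,0,0],"translation": [0,0,0.5],"hand": 0}
    - {"turn": [0,0,0],"translation": [0,0,0.5],"hand": 0}
    - {"turn": [0,0,0],"translation": [0,0,0.5],"hand": 0}
    - {"turn": [0,0,0],"translation": [0,0,0],"hand": 0}

```text
time_s: 3.25
eef_pos: [602.0, 187.7, 39.5]
ee_rot: [0.0, 0.22, 0.975, 0.0]
force: [0.4, -0.3, 1.2]
grip_width: -0.0
grip_force: 0.7
```

Request:
move_arm:
  moves:
    - {"turn": [0,0,0],"translation": [0,0,0.4],"hand": 0}
    - {"turn": [0,0,0],"translation": [0,0,0],"hand": 0}

```text
time_s: 3.42
eef_pos: [602.0, 187.7, 39.1]
ee_rot: [0.0, 0.22, 0.975, 0.0]
force: [0.4, -0.1, 2.7]
grip_width: -0.003
grip_force: 0.8
```

Request:
move_arm:
  moves:
    - {"turn": [0,0,0],"translation": [0,0,0.3],"hand": 0}
    - {"turn": [0,0,0],"translation": [0,0,-0.3],"hand": 0}
    - {"turn": [0,0,0],"translation": [2.7,1,0],"hand": 0}
    - {"turn": [0,0,0],"translation": [2.7,1,0],"hand": 0}
    - {"turn": [0,0,0],"translation": [2.7,1,0],"hand": 0}
    - {"turn": [0,0,0],"translation": [2.7,1,0],"hand": 0}
    - {"turn": [0,0,0],"translation": [2.7,1,0],"hand": 0}

```text
time_s: 4.0
eef_pos: [591.5, 198.4, 39.0]
ee_rot: [-0.0, 0.22, 0.976, -0.0]
force: [0.2, 0.3, 0.1]
grip_width: -0.003
grip_force: 0.0
```

Request:
move_arm:
  moves:
    - {"turn": [0,0,0],"translation": [2.7,1,0],"hand": 0}
    - {"turn": [0,0,0],"translation": [2.7,1,0],"hand": 0}

```text
time_s: 4.17
eef_pos: [588.7, 201.9, 39.7]
ee_rot: [0.002, 0.22, 0.976, -0.0]
force: [5.4, -4.9, 2.7]
grip_width: 0.001
grip_force: 2.7
```

```bash
cat > chk.py <<'E'
import pickle,sys;from h import *;from rig import *
c=capture('side');c0=pickle.load(open('side.pkl','rb'))
def w(c):
    m=np.zeros((480,640),bool);m[285:360,235:365]=1
    im=c['image'].astype(int);g=im.min(2)>185
    return [(a,p.round(1).tolist()) for a,p in blobs(m&g,20)]
print(w(c));print(sense()['force'],sense()['eef_pos'])
# rail shift by phase correlation of the red-end part
a=lambda c:cv2.cvtColor(c['image'],cv2.COLOR_BGR2GRAY)[322:356,290:340].astype(np.float32)
print(cv2.phaseCorrelate(a(c0),a(c),cv2.createHanningWindow((50,34),cv2.CV_32F)))
b=c['image'][270:350,235:345];cv2.imwrite('pics/%s.png'%sys.argv[1],cv2.resize(b,(770,560),interpolation=cv2.INTER_CUBIC))
E
python3 chk.py c4
```

```text
[(np.int32(44), [272.5, 330.1]), (np.int32(88), [292.7, 336.0]), (np.int32(155), [313.1, 337.5])]
[ 4.47361884 -3.30880038  2.88483299] [588.51150942 202.15207385  39.8154506 ]
((-0.15139484754487142, 0.20251715654368851), 0.9199554553296831)
```

View pics/c4.png

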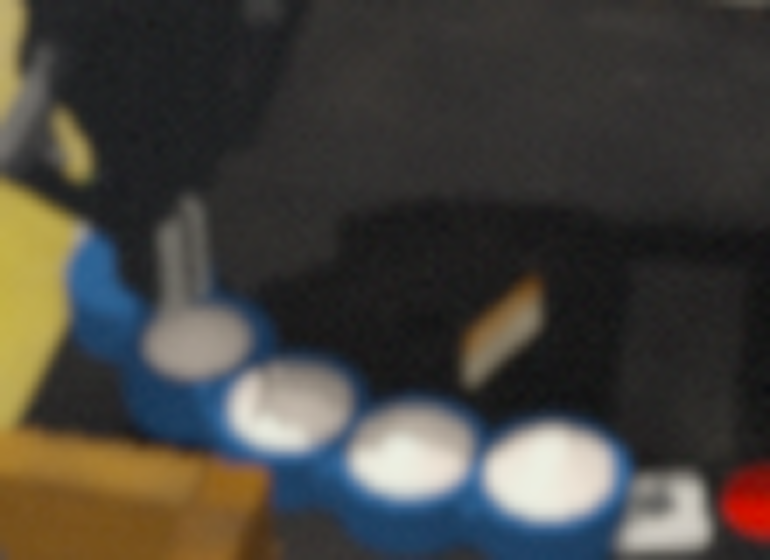

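The tip is against cap 4's near slope, near (190,300) in the crop. The rail's red end at (675,505) has not visibly moved, so I continue in small steps.

Request:
move_arm:
  moves:
    - {"turn": [0,0,0],"translation": [1.8,0.7,0],"hand": 0}
    - {"turn": [0,0,0],"translation": [1.8,0.7,0],"hand": 0}

```text
time_s: 4.38
eef_pos: [586.5, 204.4, 40.0]
ee_rot: [0.002, 0.22, 0.975, 0.0]
force: [4.5, -3.4, 3.1]
grip_width: -0.001
grip_force: 2.8
```

```bash
python3 chk.py c5
```

```text
[(np.int32(31), [271.3, 329.5]), (np.int32(146), [313.1, 337.8]), (np.int32(62), [292.6, 336.8])]
[ 4.26732349 -4.30057939  2.10565468] [586.29040379 204.66544083  39.96764634]
((-0.039685149812594744, 0.3304056113851672), 0.8260527046521505)
```

```bash
cat >> chk.py <<'E'
# foot plate: template match, subpixel by upsampling; red dot as the still reference
def tm(r0,r1,c0_,c1_):
    up=lambda i:cv2.resize(i,None,fx=8,fy=8,interpolation=cv2.INTER_CUBIC)
    t=up(c0['image'][r0:r1,c0_:c1_]);s=up(c['image'][r0-3:r1+3,c0_-3:c1_+3])
    q=cv2.matchTemplate(s,t,cv2.TM_CCOEFF_NORMED);_,v,_,p=cv2.minMaxLoc(q);return (p[0]-24)/8,(p[1]-24)/8,round(v,3)
print('foot',tm(334,352,318,336),'dot',tm(333,351,336,356))
E
python3 chk.py c6
```

```text
[(np.int32(30), [271.4, 329.5]), (np.int32(145), [313.1, 337.8]), (np.int32(58), [292.8, 337.0])]
[ 4.03153859 -3.5724159   2.46078622] [586.33835108 204.64546487  39.96037027]
((0.10781933794451248, 0.26291908044366963), 0.8794501614570618)
foot (0.0, 0.25, 0.977) dot (0.125, 0.625, 0.949)
```

Request:
move_arm:
  moves:
    - {"turn": [0,0,0],"translation": [2.5,0.9,0],"hand": 0}
    - {"turn": [0,0,0],"translation": [2.5,0.9,0],"hand": 0}
    - {"turn": [0,0,0],"translation": [2.5,0.9,0],"hand": 0}

```text
time_s: 4.73
eef_pos: [580.2, 210.5, 39.8]
ee_rot: [0.001, 0.22, 0.975, 0.0]
force: [0.8, -1.5, 2.7]
grip_width: 0.001
grip_force: 1.2
```

Request:
move_arm:
  moves:
    - {"turn": [0,0,0],"translation": [2.5,0.9,0],"hand": 0}
    - {"turn": [0,0,0],"translation": [2.5,0.9,0],"hand": 0}
    - {"turn": [0,0,0],"translation": [2.5,0.9,0],"hand": 0}
    - {"turn": [0,0,0],"translation": [0,0,0.3],"hand": 0}

```text
time_s: 5.07
eef_pos: [573.5, 216.8, 38.8]
ee_rot: [-0.0, 0.22, 0.976, 0.0]
force: [-0.7, 0.8, 2.2]
grip_width: 0.001
grip_force: 1.3
```

Request:
move_arm:
  moves:
    - {"turn": [0,0,0],"translation": [2.4,0.2,-0.3],"hand": 0}
    - {"turn": [0,0,0],"translation": [2.5,0.2,0],"hand": 0}
    - {"turn": [0,0,0],"translation": [2.5,0.2,0],"hand": 0}
    - {"turn": [0,0,0],"translation": [2.5,0.2,0],"hand": 0}
    - {"turn": [0,0,0],"translation": [2.5,0.2,0],"hand": 0}
    - {"turn": [0,0,0],"translation": [2.5,0.2,0],"hand": 0}
    - {"turn": [0,0,0],"translation": [2.5,0.2,0],"hand": 0}
    - {"turn": [0,0,0],"translation": [2.5,0.2,0],"hand": 0}

```text
time_s: 5.73
eef_pos: [557.8, 226.0, 39.8]
ee_rot: [0.002, 0.22, 0.975, 0.0]
force: [4.5, -3.3, 2.9]
grip_width: -0.001
grip_force: 2.6
```

Request:
move_arm:
  moves:
    - {"turn": [0,0,0],"translation": [2.5,0.2,0],"hand": 0}
    - {"turn": [0,0,0],"translation": [2.5,0.2,0],"hand": 0}
    - {"turn": [0,0,0],"translation": [2.5,0.2,0],"hand": 0}
    - {"turn": [0,0,0],"translation": [2.5,0.2,0],"hand": 0}
    - {"turn": [0,0,0],"translation": [2.5,0.2,0],"hand": 0}
    - {"turn": [0,0,0],"translation": [2.5,0.2,0],"hand": 0}
    - {"turn": [0,0,0],"translation": [2.5,0.2,0],"hand": 0}
    - {"turn": [0,0,0],"translation": [2,0.2,0],"hand": 0}
    - {"turn": [0,0,0],"translation": [0,0,0.3],"hand": 0}

```text
time_s: 6.48
eef_pos: [539.3, 236.4, 38.8]
ee_rot: [-0.0, 0.22, 0.976, -0.0]
force: [0.5, 1.0, 3.6]
grip_width: -0.003
grip_force: 1.7
```

```bash
python3 chk.py c7
```

```text
[]
[-0.591097    0.9377357   2.47793795] [539.29285204 236.41362157  38.76971889]
((-0.05785997162877976, -0.17157641672685742), 0.9314613144927555)
foot (-0.5, 0.625, 0.947) dot (0.5, 0.25, 0.953)
```

View pics/c7.png

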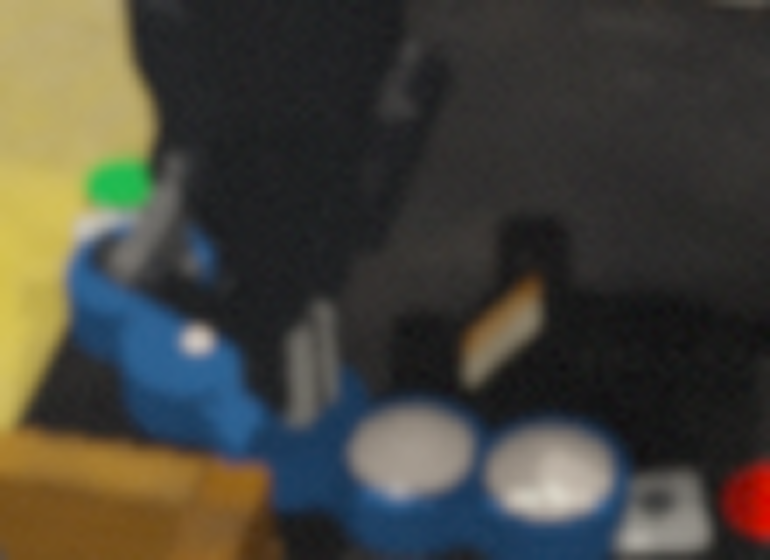

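Cap 4 now shows only its 10 mm white tip, level at (197,340), and the tip is on cap 3 at (315,410). I continue to cap 2.

Request:
move_arm:
  moves:
    - {"turn": [0,0,0],"translation": [2.3,-0.4,-0.3],"hand": 0}
    - {"turn": [0,0,0],"translation": [2.5,-0.5,0],"hand": 0}
    - {"turn": [0,0,0],"translation": [2.5,-0.5,0],"hand": 0}
    - {"turn": [0,0,0],"translation": [2.5,-0.5,0],"hand": 0}
    - {"turn": [0,0,0],"translation": [2.5,-0.5,0],"hand": 0}
    - {"turn": [0,0,0],"translation": [2.5,-0.5,0],"hand": 0}
    - {"turn": [0,0,0],"translation": [2.5,-0.5,0],"hand": 0}
    - {"turn": [0,0,0],"translation": [2.5,-0.5,0],"hand": 0}

```text
time_s: 7.2
eef_pos: [521.6, 241.0, 39.9]
ee_rot: [0.002, 0.22, 0.975, 0.001]
force: [5.4, -2.3, 2.9]
grip_width: -0.001
grip_force: 2.8
```

Request:
move_arm:
  moves:
    - {"turn": [0,0,0],"translation": [2.5,-0.5,0],"hand": 0}
    - {"turn": [0,0,0],"translation": [2.5,-0.5,0],"hand": 0}
    - {"turn": [0,0,0],"translation": [2.5,-0.5,0],"hand": 0}
    - {"turn": [0,0,0],"translation": [2.5,-0.5,0],"hand": 0}
    - {"turn": [0,0,0],"translation": [2.5,-0.4,0],"hand": 0}
    - {"turn": [0,0,0],"translation": [2.5,-0.4,0],"hand": 0}
    - {"turn": [0,0,0],"translation": [2.4,-0.4,0],"hand": 0}
    - {"turn": [0,0,0],"translation": [2,-0.3,0],"hand": 0}
    - {"turn": [0,0,0],"translation": [0,0,0.3],"hand": 0}

```text
time_s: 7.95
eef_pos: [500.6, 246.5, 38.8]
ee_rot: [-0.0, 0.22, 0.976, -0.0]
force: [-0.7, 0.7, 4.0]
grip_width: 0.002
grip_force: 2.6
```

Request:
move_arm:
  moves:
    - {"turn": [0,0,0],"translation": [2.2,-1,-0.3],"hand": 0}
    - {"turn": [0,0,0],"translation": [2.2,-1.1,0],"hand": 0}
    - {"turn": [0,0,0],"translation": [2.2,-1.1,0],"hand": 0}
    - {"turn": [0,0,0],"translation": [2.2,-1.1,0],"hand": 0}
    - {"turn": [0,0,0],"translation": [2.2,-1.1,0],"hand": 0}
    - {"turn": [0,0,0],"translation": [2.2,-1.1,0],"hand": 0}
    - {"turn": [0,0,0],"translation": [2.2,-1.1,0],"hand": 0}
    - {"turn": [0,0,0],"translation": [2.2,-1.1,0],"hand": 0}

```text
time_s: 8.62
eef_pos: [483.2, 246.1, 40.0]
ee_rot: [0.002, 0.22, 0.975, 0.001]
force: [6.9, -0.0, 2.0]
grip_width: 0.001
grip_force: 2.8
```

Request:
move_arm:
  moves:
    - {"turn": [0,0,0],"translation": [2.2,-1.1,0],"hand": 0}
    - {"turn": [0,0,0],"translation": [2.2,-1.1,0],"hand": 0}
    - {"turn": [0,0,0],"translation": [2.2,-1.1,0],"hand": 0}
    - {"turn": [0,0,0],"translation": [2.2,-1.1,0],"hand": 0}
    - {"turn": [0,0,0],"translation": [2.2,-1.1,0],"hand": 0}
    - {"turn": [0,0,0],"translation": [2.2,-1.1,0],"hand": 0}
    - {"turn": [0,0,0],"translation": [2.2,-1,0],"hand": 0}
    - {"turn": [0,0,0],"translation": [2.2,-1,0],"hand": 0}
    - {"turn": [0,0,0],"translation": [0,0,0.3],"hand": 0}
    - {"turn": [0,0,0],"translation": [0,0,0],"hand": 0}

```text
time_s: 9.45
eef_pos: [461.4, 245.8, 38.8]
ee_rot: [-0.001, 0.22, 0.975, -0.0]
force: [-2.0, -0.3, 6.2]
grip_width: -0.001
grip_force: 2.7
```

Request:
move_arm:
  moves:
    - {"turn": [0,0,0],"translation": [0,0,-3],"hand": 0}
    - {"turn": [0,0,0],"translation": [0,0,-10],"hand": 0}
    - {"turn": [0,0,0],"translation": [0,0,-25],"hand": 0}
    - {"turn": [0,0,0],"translation": [0,0,-35],"hand": 0}
    - {"turn": [0,0,0],"translation": [0,0,-35],"hand": 0}
    - {"turn": [0,0,0],"translation": [0,0,-35],"hand": 0}
    - {"turn": [0,0,0],"translation": [0,0,-30],"hand": 0}
    - {"turn": [0,0,0],"translation": [20,7,-20],"hand": 0}
    - {"turn": [0,0,0],"translation": [30,10,-10],"hand": 0}
    - {"turn": [0,0,0],"translation": [36,12,0],"hand": 0}

```text
time_s: 10.28
eef_pos: [397.1, 309.1, 244.8]
ee_rot: [0.002, 0.221, 0.975, 0.001]
force: [-0.7, 0.8, -0.4]
grip_width: 0.003
grip_force: 0.0
```

Request:
move_arm:
  moves:
    - {"turn": [0,0,0],"translation": [36,12,0],"hand": 0}
    - {"turn": [0,0,0],"translation": [36,12,0],"hand": 0}
    - {"turn": [0,0,0],"translation": [36,12,0],"hand": 0}
    - {"turn": [0,0,0],"translation": [36,12,0],"hand": 0}
    - {"turn": [0,0,0],"translation": [36,12,0],"hand": 0}
    - {"turn": [0,0,0],"translation": [25,8,0],"hand": 0}
    - {"turn": [0,0,0],"translation": [10,4,0],"hand": 0}
    - {"turn": [0,0,0],"translation": [0,0,0],"hand": 0}

```text
time_s: 10.95
eef_pos: [232.0, 467.1, 242.1]
ee_rot: [-0.0, 0.219, 0.976, -0.0]
force: [-0.2, -0.2, -0.1]
grip_width: 0.001
grip_force: 0.0
```

Run:
```python
import pickle;from h import *;from rig import *
print(sense()['time_s'],sense()['eef_pos'])
big=[]
for n,(a,b,c_,d) in {'top':(150,190,260,305),'side':(235,285,365,360)}.items():
    c=capture(n);im=c['image'].astype(int);c0=pickle.load(open(n+'.pkl','rb'))
    f=np.zeros((480,640),bool);f[b:d,a:c_]=1
    for ar,p in blobs((im.min(2)>170)&f,5):print(n,ar,p.round(1),plane(c,*p,20).round(1))
    j=c0['image'][b:d,a:c_];k=c['image'][b:d,a:c_]
    for x in(j,k):big.append(cv2.resize(x,(390,290 if n=='top' else 225),interpolation=cv2.INTER_CUBIC))
cv2.imwrite('pics/end.png',np.vstack([np.hstack(big[:2]),np.hstack(big[2:])]))
```

```text
10.95 [232.04825595 467.06945168 242.08658865]
top 73 [226.7 203.1] [615.7 157.6  20. ]
top 79 [168.4 204.1] [614.  298.4  20. ]
top 11 [214.1 208.4] [602.8 187.8  20. ]
top 9 [202. 220.] [574.3 216.4  20. ]
top 81 [160.7 234.7] [538.9 314.3  20. ]
top 10 [193.3 234.3] [539.5 236.4  20. ]
top 9 [188.7 250.1] [501.3 246.5  20. ]
top 9 [188.2 266.7] [461.6 246.5  20. ]
top 65 [192.8 281.2] [427.  234.8  20. ]
side 7 [254.  307.3] [602.8 185.5  20. ]
side 8 [262.9 318.1] [574.1 213.7  20. ]
side 7 [276.  327.3] [539.9 234.1  20. ]
side 7 [293.3 334. ] [500.8 245.1  20. ]
side 8 [313.1 336.9] [460.7 244.4  20. ]
side 34 [331.1 343.7] [422.4 255.   20. ]
```

View pics/end.png

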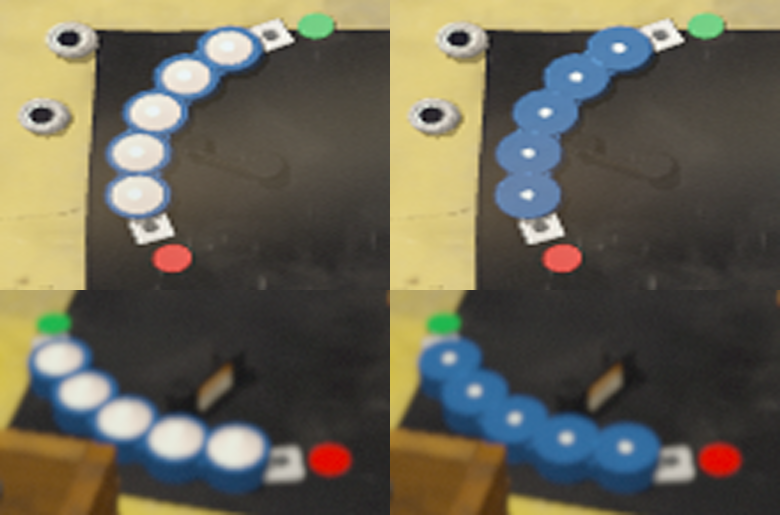

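All five caps show only their small level tips, for example at (619,47) and (528,195) in the after crops. The rail and the things around it have not moved, and the hand is clear. I'm handing in.

```bash
python3 -c "from rig import finish_job;print(finish_job())"
```

```text
the job is handed in; nothing more can be done
None
```

I pressed all five caps level with the rail's top in one pass from the green dot to the red dot; in the final pictures the rail and the things around it had not moved, the hand was clear, and the job was handed in at about 11 s.

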